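# Flip the checked rack's status flag to green

### The arm

A 6-joint arm with a two-finger parallel gripper is mounted at the origin on the work surface. World frame = base frame: x ahead of the robot, y to its left, z up, the work surface at z = 0. Lengths are in mm, angles in rad, forces in N, time in s.
With the tool pointing down it reaches from about 275 to 725 mm from the base axis. Payload 5.6 kg.
Tool frame: the origin (TCP) lies midway between the tips of the shut fingers; the grasp point (between the pads) lies 19 mm behind it; z points along the fingers, y is the line along which they close (so a half turn about z gives the same grasp; the last joint's range is limited). The gripper opens to 85 mm and grips with 20 to 120 N. Pads are 22 mm wide; open, the fingers measure 114 mm over their backs; the gripper's body (76 mm by 85 mm) begins 54 mm behind the grasp point. The pads swing forward as they close: fully open they stand 13 mm farther back than shut.
Start: joints at [1.558, 0.255, 0.108, 0, -1.424, -0.285], TCP at [161.352, 525.793, 231.283] pointing down, gripper open.
Joint ranges: [-2.95, 2.95], [-1.21, 1.97], [-1.09, 1.5], [-2.87, 1.71], [-2.94, -0.07], [-3.05, 3.05]. Speed limits (rad/s): [2.57, 2.57, 3.14, 3.14, 3.14, 3.14].

### API

Orientations are given as a 3x3 rotation matrix whose columns are the frame's x, y, z axes.
In Python, from rig import r gives the robot as it stands. The module is installed in compiled form; this text tells all that it offers.
- The arm moves only by the shell command python3 -m pendant 'ROWS' [FORCE]. ROWS is JSON, a list of rows, each an object of numbers: "jaw": the finger opening in mm, from 0 to 85.4; "tx", "ty", "tz": the shift along the world's x, y, z in units of 50 mm (1.0 is 50 mm); "rx", "ry", "rz": the turn, a rotation vector about the world's x, y, z in units of 6 degrees (1.0 is 6 degrees). A call has 1 to 8 rows; each row shifts and turns the commanded pose from where the row before left it; what a row does not reach is not made up. A row lasts 1/10 s, in which the tool goes at most 50 mm and 8.59 degrees, less where a joint would pass 70% of its speed; a pose out of reach is approached as far as the arm can. A call is refused whole if a number of a shift passes 1 or a number of a turn 1, either way. A call with a gripper value outside its range is refused whole. The fingers move at their own pace and stop on an object; FORCE is the grip in N (left out, the last holds). Time passes only in rows, so rows that do not move let the fingers close. It gives the time, the measured TCP pose, the force, the opening and the grip force at its end, in the units of the state.
- r.observe(): the state, without advancing time (a new reading comes with each control period).
- r.snapshot(name): name is "side" or "top" or "wrist"; returns the picture (384x512x3 uint8, red, green, blue); there is no depth.
- r.calibration(name): a dict with "K" (3x3 intrinsics, pixels), "pose" (4x4, takes a point from camera to world coordinates). Camera axes: x right, y down, z forward; pixel columns grow to the right and rows downward; lengths in mm; the calibration is good to about 2 mm. A picture is of the moment at which its call begins: read the wrist's pose just before it. calibration takes no time and is no camera call; for the wrist camera it gives the pose at the moment of the call.
- r.close_job(): hands the job in; it is judged then, once.
Trained networks look in the newest picture that a camera, given by its name, has taken for a name from the list of things; names that differ only in an ending like _2 or _b are one class to them, and where a whole thing is asked for, a point or a joint stands for the part that bears it (a point fixed in the world has none). Each returns a list of dicts, best first, with "conf" (0 to 1); they miss things now and then, are a little off and sometimes report something else, mostly with a low value. They report only what shows in the picture. A call takes as long as a camera call.
- r.silhouettes(target, camera): "mask" (384x512 bool, what is visible of it).
- r.pinpoint(target, camera): "centre" ([x, y, z] in mm, in world coordinates, good to about 4 mm: a listed point, or the origin of a listed thing).
The state is a dict: "t": time; "joint_pos": joint angles; "joint_velocities": joint speeds; "tau": joint torques, N m; "tcp_pos": TCP position; "ee_rot": TCP orientation; "contact_force": force on the tool from outside, world axes, zero at the start; "moment": the same for the moment, N m; "grip_width": opening from 0.0 (shut) to 1.0 (fully open); "gripper_force": force on a finger pad.
Only numpy, scipy, OpenCV 4.12 (cv2) and the standard library are available. Lean on these libraries where they do the work, as an engineer would, in place of code of your own. Each camera call takes 0.05 s, during which the arm holds its last target. There are 200 camera calls.

### The job

The tubes in the blue rack have all been checked, so mark it: with your fingertips flip the blue rack's red status flag right over its pivot, away from you, until it lies flat on the far side with its green face up, then take your hand away. Push it over gently: do not pinch it, and do not lift, tip or shift the rack. Leave the white rack, its flag and everything else on the bench as they are.

Things in the scene. Friction and masses are not known exactly. Their poses are not given: they have to be found in the camera images.
- rack_blue: the blue plastic test-tube rack, loose, 66 mm deep (its x), 170 mm long (its y), 85 mm high, about 0.8 kg, with twelve stoppered tubes reaching 158 mm. Origin: centre of its underside; +x points away from the robot within 0.2 rad, +y to the robot's left. Its flag turns on a pin that sticks out of its right (-y) end; nothing stands under it
- flag_blue (a joint): flag of the blue rack: plate 60 mm wide, 70 mm from pin axis to free edge, 4 mm thick, one face red, one green. Rad: 0 = level, free edge towards the robot, red up; pi/2 = upright; pi = level on the far side, green up; stops at 0 and pi. Starts at 0 to 0.2. Stiff hinge (0.03 N m, under 1 N at the free edge): stays wherever it is left, never falls over by itself
- flag_blue_hinge (a point): point on the pin's axis at the middle of the blue rack's flag's width, 70 mm above the bench; turns with the rack (x away from the robot across the pin, y along the pin), not with the flag
- flag_blue_edge (a point): middle of the free edge of the blue rack's flag, half-way through its thickness, 70 mm from the hinge point; moves with the flag
- rack_white: the white plastic test-tube rack, loose, 66 mm deep (its x), 170 mm long (its y), 85 mm high, about 0.8 kg, with twelve stoppered tubes reaching 158 mm. Origin: centre of its underside; +x points away from the robot within 0.2 rad, +y to the robot's left. Its flag turns on a pin that sticks out of its right (-y) end; nothing stands under it
- flag_white (a joint): flag of the white rack: plate 60 mm wide, 70 mm from pin axis to free edge, 4 mm thick, one face red, one green. Rad: 0 = level, free edge towards the robot, red up; pi/2 = upright; pi = level on the far side, green up; stops at 0 and pi. Starts at 0 to 0.2. Stiff hinge (0.03 N m, under 1 N at the free edge): stays wherever it is left, never falls over by itself
- flag_white_hinge (a point): point on the pin's axis at the middle of the white rack's flag's width, 70 mm above the bench; turns with the rack (x away from the robot across the pin, y along the pin), not with the flag
- flag_white_edge (a point): middle of the free edge of the white rack's flag, half-way through its thickness, 70 mm from the hinge point; moves with the flag
- vial: bystander, loose: small amber bottle with black cap, 40 mm wide, 75 mm high. Origin: middle of its underside
- flask: bystander, loose: stoppered clear conical flask, 84 mm wide, 132 mm high with its black bung. Origin: middle of its underside
- beaker: bystander, loose: clear glass beaker, 70 mm wide, 90 mm high. Origin: middle of its underside
- mortar: bystander, loose: white ceramic mortar bowl, 90 mm wide, 50 mm high. Origin: middle of its underside
- reagent: bystander, loose: amber reagent bottle, 64 mm wide, 140 mm high. Origin: middle of its underside
- jar: bystander, loose: white jar, 64 mm wide, 75 mm high. Origin: middle of its underside
- spatula: bystander, loose: wooden-handled narrow laboratory spatula lying flat, 180 mm long along its x. Origin: on the bench under its middle

How it is judged (in metres and radians):
At the end, for the whole second after the job is handed in: The blue rack's flag lies on the far side, green face up, within 10 degrees of level; the white rack's flag is still on its near side; both racks stand flat and at rest within 30 mm of where they stood, and every bystander is within 30 mm of its place (value of joint flag_blue above 2.97 rad and value of joint flag_white below 0.4 rad and linear speed of rack_blue below 0.02 m/s and distance of each of rack_blue, rack_white, vial, flask, beaker, mortar, reagent, jar, spatula from where it was at the start of the episode below 0.03 m and angle between each of rack_blue, rack_white's own z axis and vertical below 0.05 rad and height (world z) of each of rack_blue, rack_white below 0.006 m); the robot touches nothing.
It fails at once if a rack is lifted off the bench or tipped (height (world z) of any of rack_blue, rack_white above 0.015 m or angle between any of rack_blue, rack_white's own z axis and vertical above 0.2 rad).
It fails at once if a rack is shifted by more than 30 mm (distance of any of rack_blue, rack_white from where it was at the start of the episode above 0.03 m).
It fails at once if the blue rack or its flag is pinched or pushed hard (more than 20 N from the fingers) (contact force between the fingers and rack_blue above 20 N).
It fails at once if the white rack's flag is flipped (value of joint flag_white above 0.4 rad).
It fails at once if a bystander is lifted, knocked over or moved by more than 30 mm (distance of any of vial, flask, beaker, mortar, reagent, jar, spatula from where it was at the start of the episode above 0.03 m or angle between any of vial, flask, beaker, mortar, reagent, jar, spatula's own z axis and vertical above 0.5 rad).
It also fails if it takes over 38 s, if anything falls off the work surface, if the arm or the gripper's body presses on something with over 40 N, if the wrist force passes 120 N, or if a joint passes its speed limit or range.

## Working session

There is one attempt and no reset: what is moved stays moved. The work goes in short steps, Python scripts to look and compute and a shell command to move; the robot and the scene stay as the last step left them, time stands still between calls to the robot, and variables do not carry over. Pictures are saved under pics/ and viewed, at most 10 in all, crops included, and the job is handed in when it is done.

```bash
mkdir -p pics
python3 - <<'E'
from rig import r
import cv2,numpy as np
a=r.snapshot("side");b=r.snapshot("top")
for n,im in(("side",a),("top",b)): cv2.imwrite(f"pics/{n}0.png",im[:,:,::-1])
for c in("side","top"):
  for n in("flag_blue_hinge","flag_blue_edge","rack_blue","flag_white_hinge","flag_white_edge","rack_white","vial","flask","beaker","mortar","reagent","jar","spatula"):
    print(c,n,[(np.round(d["centre"]).tolist(),round(d["conf"],2)) for d in r.pinpoint(n,c)[:2]])
s=r.observe();print(s["t"],s["ee_rot"])
E
```

```text
side flag_blue_hinge [([618.0, -183.0, 72.0], 0.83), ([550.0, -186.0, 78.0], 0.43)]
side flag_blue_edge [([718.0, 314.0, 2.0], 0.21), ([752.0, -85.0, -1.0], 0.19)]
side rack_blue [([616.0, -48.0, -1.0], 0.74)]
side flag_white_hinge [([602.0, 154.0, 69.0], 0.7)]
side flag_white_edge [([533.0, 142.0, 71.0], 0.62)]
side rack_white [([575.0, 290.0, -1.0], 0.79), ([534.0, 142.0, 73.0], 0.34)]
side vial [([433.0, -14.0, -3.0], 0.65)]
side flask [([767.0, 34.0, -1.0], 0.82), ([566.0, -440.0, 4.0], 0.28)]
side beaker [([719.0, 316.0, 2.0], 0.77)]
side mortar [([753.0, -91.0, -3.0], 0.79)]
side reagent [([568.0, -443.0, 3.0], 0.85)]
side jar [([562.0, 522.0, -2.0], 0.36)]
side spatula [([409.0, -497.0, 3.0], 0.81)]
top flag_blue_hinge [([621.0, -182.0, 69.0], 0.65)]
top flag_blue_edge [([548.0, -186.0, 82.0], 0.87), ([754.0, -90.0, -0.0], 0.62)]
top rack_blue [([611.0, -49.0, 0.0], 0.81), ([770.0, 36.0, -0.0], 0.27)]
top flag_white_hinge [([598.0, 154.0, 70.0], 0.77)]
top flag_white_edge [([530.0, 144.0, 68.0], 0.96)]
top rack_white [([576.0, 285.0, -2.0], 0.68)]
top vial [([434.0, -15.0, -2.0], 0.5)]
top flask [([768.0, 36.0, 0.0], 0.88)]
top beaker [([716.0, 314.0, 0.0], 0.95)]
top mortar [([759.0, -90.0, 1.0], 0.61), ([717.0, 314.0, 2.0], 0.3)]
top reagent [([560.0, -446.0, 1.0], 0.72), ([409.0, -499.0, -4.0], 0.65)]
top jar [([565.0, 524.0, 1.0], 0.59)]
top spatula [([411.0, -498.0, 1.0], 0.62)]
1.4 [[ 9.55984718e-01 -2.93416458e-01 -1.46109077e-05]
 [-2.93416458e-01 -9.55984718e-01 -1.57739029e-05]
 [-9.33948171e-06  1.93666909e-05 -1.00000000e+00]]
```

View pics/side0.png

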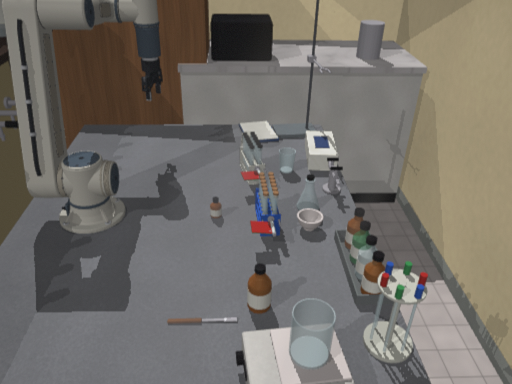

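View pics/top0.png

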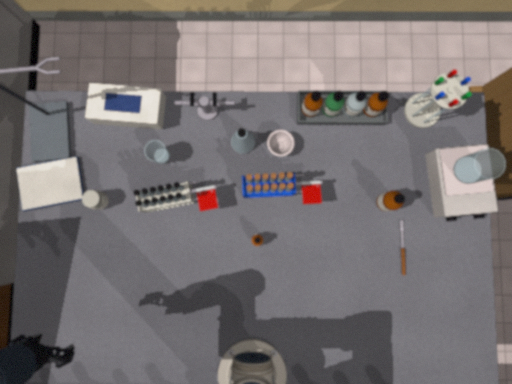

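The side view shows the blue rack's red flag at about (261,227), and the top view shows it at (313,194). Both views put the hinge near (620,-182,70) and the edge near (549,-186,80), a 71 mm radius, which matches the 70 mm given. I'll come in from the robot side with shut fingers tilted forward, go under the free edge and sweep it over.

```bash
python3 -m pendant '[{"jaw":0,"tx":0.4,"ty":-0.9,"rz":0.95},{"jaw":0,"tx":0.4,"ty":-0.9,"rz":0.95},{"jaw":0,"tx":0.4,"ty":-0.9,"rz":0.94},{"jaw":0,"tx":0.4,"ty":-0.9},{"jaw":0,"tx":0.4,"ty":-0.9},{"jaw":0,"tx":0.4,"ty":-0.9},{"jaw":0,"tx":0.4,"ty":-0.9},{"jaw":0,"tx":0.4,"ty":-0.9}]'
python3 -m pendant '[{"jaw":0,"tx":0.4,"ty":-0.9},{"jaw":0,"tx":0.4,"ty":-0.9},{"jaw":0,"tx":0.4,"ty":-0.9},{"jaw":0,"tx":0.4,"ty":-0.9},{"jaw":0,"tx":0.3,"ty":-0.9},{"jaw":0,"tx":0.3,"ty":-0.9},{"jaw":0,"tx":0.2,"ty":-0.9},{"jaw":0,"tx":0}]'
```

```text
validation failed for argument at $[0]...
validation failed for argument at $[0]...
```

```bash
python3 -m pendant '[{"jaw":0,"tx":0.4,"ty":-0.9,"tz":0,"rx":0,"ry":0,"rz":0.95}]'; python3 -m pendant --help | head -20
```

```text
t: 1.5
tcp_pos: [180.3, 483.0, 229.3]
ee_rot: [[0.981, -0.193, -0.0], [-0.193, -0.981, -0.002], [0.0, 0.002, -1.0]]
contact_force: [0.7, -0.7, -0.8]
grip_width: 0.858
gripper_force: 0.0invalid input: not JSON, or not a number
```

All keys are required.

```bash
python3 -m pendant '[{"jaw":0,"tx":0.4,"ty":-0.9,"tz":0,"rx":0,"ry":0,"rz":0.95},{"jaw":0,"tx":0.4,"ty":-0.9,"tz":0,"rx":0,"ry":0,"rz":0.94},{"jaw":0,"tx":0.4,"ty":-0.9,"tz":0,"rx":0,"ry":0,"rz":0},{"jaw":0,"tx":0.4,"ty":-0.9,"tz":0,"rx":0,"ry":0,"rz":0},{"jaw":0,"tx":0.4,"ty":-0.9,"tz":0,"rx":0,"ry":0,"rz":0},{"jaw":0,"tx":0.4,"ty":-0.9,"tz":0,"rx":0,"ry":0,"rz":0},{"jaw":0,"tx":0.4,"ty":-0.9,"tz":0,"rx":0,"ry":0,"rz":0},{"jaw":0,"tx":0.4,"ty":-0.9,"tz":0,"rx":0,"ry":0,"rz":0}]'
echo; python3 -m pendant '[{"jaw":0,"tx":0.4,"ty":-0.9,"tz":0,"rx":0,"ry":0,"rz":0},{"jaw":0,"tx":0.4,"ty":-0.9,"tz":0,"rx":0,"ry":0,"rz":0},{"jaw":0,"tx":0.4,"ty":-0.9,"tz":0,"rx":0,"ry":0,"rz":0},{"jaw":0,"tx":0.4,"ty":-0.9,"tz":0,"rx":0,"ry":0,"rz":0},{"jaw":0,"tx":0.3,"ty":-0.9,"tz":0,"rx":0,"ry":0,"rz":0},{"jaw":0,"tx":0.2,"ty":-0.9,"tz":0,"rx":0,"ry":0,"rz":0},{"jaw":0,"tx":0,"ty":-0.9,"tz":0,"rx":0,"ry":0,"rz":0},{"jaw":0,"tx":0,"ty":0,"tz":0,"rx":0,"ry":0,"rz":0}]'
```

```text
t: 2.3
tcp_pos: [341.6, 119.0, 231.8]
ee_rot: [[1.0, 0.001, 0.001], [0.001, -1.0, 0.001], [0.001, -0.001, -1.0]]
contact_force: [1.7, 0.1, -0.3]
grip_width: -0.001
gripper_force: 0.0

t: 3.1
tcp_pos: [445.8, -198.6, 230.6]
ee_rot: [[1.0, -0.006, -0.002], [-0.006, -1.0, -0.001], [-0.002, 0.001, -1.0]]
contact_force: [0.6, -0.7, -1.1]
grip_width: 0.001
gripper_force: 0.0
```

```bash
python3 -m pendant '[{"jaw":0,"tx":0,"ty":0,"tz":0,"rx":0,"ry":-1,"rz":0},{"jaw":0,"tx":0,"ty":0,"tz":0,"rx":0,"ry":-1,"rz":0},{"jaw":0,"tx":0,"ty":0,"tz":0,"rx":0,"ry":-1,"rz":0},{"jaw":0,"tx":0,"ty":0,"tz":0,"rx":0,"ry":-1,"rz":0},{"jaw":0,"tx":0,"ty":0,"tz":0,"rx":0,"ry":-1,"rz":0},{"jaw":0,"tx":0,"ty":0,"tz":0,"rx":0,"ry":0,"rz":0}]'
python3 - <<'E'
from rig import r
import cv2,numpy as np
im=r.snapshot("wrist");cv2.imwrite("pics/w1.png",im[:,:,::-1])
for n in("flag_blue_hinge","flag_blue_edge","rack_blue"):
    print(n,[(np.round(d["centre"]).tolist(),round(d["conf"],2)) for d in r.pinpoint(n,"wrist")[:2]])
print(r.observe()["joint_pos"])
# independent check: red flag from silhouettes + top/side corners
r.snapshot("side");r.snapshot("top")
P=[];px=[]
for c in("side","top","wrist"):
    m=r.silhouettes("flag_blue",c)
    if not m: print(c,"none");continue
    im=r.snapshot(c).astype(int);red=m[0]["mask"]|True
    red=((im[...,0]>150)&(im[...,1]<70)&(im[...,2]<70)).astype('uint8')
    n,l,s,ce=cv2.connectedComponentsWithStats(red)
    C=r.calibration(c);T=np.linalg.inv(C["pose"])
    q=C["K"]@(T[:3,:3]@np.array([585,-184,77.])+T[:3,3]);q=q[:2]/q[2]
    k=1+np.argmin(np.linalg.norm(ce[1:]-q,axis=1)+1e3*(s[1:,4]<60))
    print(c,"pred",q,"red",ce[k],s[k,4]);P.append(C["K"]@T[:3]);px.append(ce[k])
for i,j in((0,1),(0,2),(1,2)):
    if j<len(P):
        X=cv2.triangulatePoints(P[i],P[j],px[i],px[j]);print(i,j,(X[:3]/X[3]).T)
E
```

```text
t: 3.7
tcp_pos: [443.6, -193.5, 230.3]
ee_rot: [[0.865, -0.001, 0.501], [-0.002, -1.0, 0.001], [0.501, -0.002, -0.865]]
contact_force: [-0.0, 0.1, -0.2]
grip_width: -0.005
gripper_force: 0.0
flag_blue_hinge [([620.0, -184.0, 70.0], 0.66)]
flag_blue_edge [([550.0, -190.0, 76.0], 0.85)]
rack_blue [([614.0, -52.0, 1.0], 0.69)]
[-0.1451385  -0.17945794 -0.4315734  -0.10056426 -0.80220156  1.76697797]
side pred [261.21689906 225.52871777] red [259.92777778 226.68333333] 180
top none
wrist pred [247.86468394 133.94351459] red [249.7016546  137.00258532] 1934
0 1 [[ 581.109294   -186.48807908   74.53743436]]
```

View pics/w1.png

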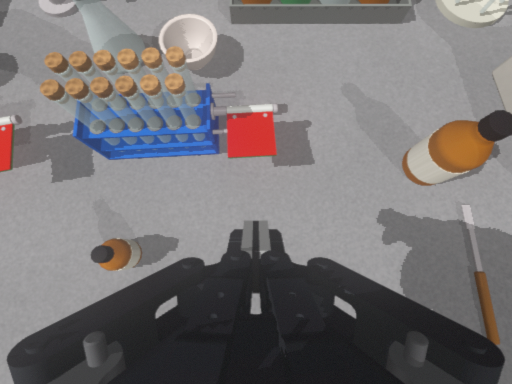

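The wrist view shows the red flag at columns 228-275, rows 112-157, with the shut fingertips at about (257,240) lined up with it. Triangulating side and wrist gives the flag centre at (581,-186,75), which agrees with the network points. Next I tilt further and go down in front of the flag.

```bash
python3 -m pendant '[{"jaw":0,"tx":0.4,"ty":0,"tz":-0.5,"rx":0,"ry":-1,"rz":0},{"jaw":0,"tx":0.2,"ty":0,"tz":-0.6,"rx":0,"ry":-1,"rz":0},{"jaw":0,"tx":0,"ty":0,"tz":-0.6,"rx":0,"ry":-1,"rz":0},{"jaw":0,"tx":0,"ty":0,"tz":-0.6,"rx":0,"ry":-1,"rz":0},{"jaw":0,"tx":0,"ty":0,"tz":-0.6,"rx":0,"ry":0,"rz":0},{"jaw":0,"tx":0,"ty":0,"tz":-0.6,"rx":0,"ry":0,"rz":0},{"jaw":0,"tx":0,"ty":0,"tz":0,"rx":0,"ry":0,"rz":0}]'
python3 -c "
from rig import r
print(r.observe()['joint_pos'])"
```

```text
t: 4.95
tcp_pos: [465.3, -193.5, 79.2]
ee_rot: [[0.704, 0.009, 0.71], [-0.008, -1.0, 0.021], [0.71, -0.02, -0.704]]
contact_force: [-1.5, -0.3, -0.4]
grip_width: -0.004
gripper_force: 0.0
[-0.46944574  0.03984075 -0.56622737 -0.98844894 -0.41848583  2.85506537]
```

```bash
python3 -m pendant '[{"jaw":0,"tx":0.2,"ty":0,"tz":-0.55,"rx":0,"ry":0,"rz":0},{"jaw":0,"tx":0.5,"ty":0,"tz":0,"rx":0,"ry":0,"rz":0},{"jaw":0,"tx":0.5,"ty":0,"tz":0,"rx":0,"ry":0,"rz":0},{"jaw":0,"tx":0,"ty":0,"tz":0,"rx":0,"ry":0,"rz":0}]'
python3 - <<'E'
from rig import r
import cv2
print(r.observe()['joint_pos'])
cv2.imwrite("pics/w2.png",r.snapshot("wrist")[:,:,::-1])
E
```

```text
t: 5.35
tcp_pos: [530.0, -193.7, 57.3]
ee_rot: [[0.699, 0.013, 0.715], [-0.001, -1.0, 0.02], [0.715, -0.015, -0.699]]
contact_force: [-1.0, -0.1, 0.5]
grip_width: -0.0
gripper_force: 0.0
[-0.41870258  0.1776935  -0.47112355 -1.07572485 -0.35870079  2.92043611]
```

View pics/w2.png

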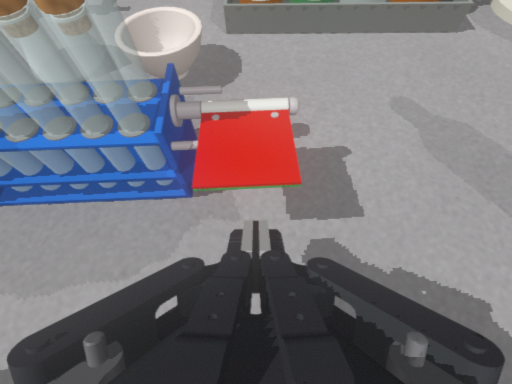

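The fingers, at about (257,225), are lined up under the flag's free edge at row 187, clear of the rack. Now I go under the edge and lift.

```bash
python3 -m pendant '[{"jaw":0,"tx":0.1,"ty":0,"tz":-0.15,"rx":0,"ry":0,"rz":0},{"jaw":0,"tx":0.4,"ty":0,"tz":0,"rx":0,"ry":0,"rz":0},{"jaw":0,"tx":0,"ty":0,"tz":0,"rx":0,"ry":0,"rz":0}]'
echo; python3 -m pendant '[{"jaw":0,"tx":0,"ty":0,"tz":0.25,"rx":0,"ry":0,"rz":0},{"jaw":0,"tx":0,"ty":0,"tz":0.25,"rx":0,"ry":0,"rz":0},{"jaw":0,"tx":0.1,"ty":0,"tz":0.25,"rx":0,"ry":0,"rz":0},{"jaw":0,"tx":0,"ty":0,"tz":0,"rx":0,"ry":0,"rz":0}]'
python3 - <<'E'
from rig import r
import cv2
print(r.observe()['joint_pos'])
cv2.imwrite("pics/w3.png",r.snapshot("wrist")[:,:,::-1])
E
```

```text
t: 5.7
tcp_pos: [553.3, -193.4, 49.2]
ee_rot: [[0.699, 0.013, 0.715], [-0.002, -1.0, 0.02], [0.715, -0.015, -0.699]]
contact_force: [-0.3, 0.4, -0.5]
grip_width: -0.0
gripper_force: 0.0

t: 6.1
tcp_pos: [557.3, -193.0, 87.9]
ee_rot: [[0.698, 0.014, 0.716], [-0.0, -1.0, 0.02], [0.716, -0.014, -0.698]]
contact_force: [1.3, -0.5, -0.4]
grip_width: 0.002
gripper_force: 0.0
[-0.31007052  0.15226256 -0.44199661 -0.86965171 -0.31542345  2.63624002]
```

View pics/w3.png

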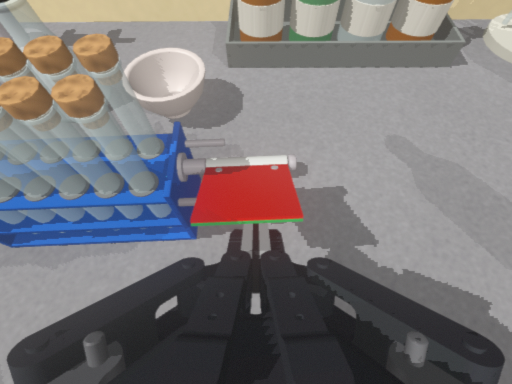

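The flag's edge at row 222 now hides the fingertips, so the tips are under the plate and lifting it. I continue along the arc.

```bash
python3 -m pendant '[{"jaw":0,"tx":0.15,"ty":0,"tz":0.25,"rx":0,"ry":0,"rz":0},{"jaw":0,"tx":0.3,"ty":0,"tz":0.25,"rx":0,"ry":0,"rz":0},{"jaw":0,"tx":0.35,"ty":0,"tz":0.1,"rx":0,"ry":0,"rz":0},{"jaw":0,"tx":0.3,"ty":0,"tz":0,"rx":0,"ry":0,"rz":0},{"jaw":0,"tx":0.2,"ty":0,"tz":0,"rx":0,"ry":0,"rz":0},{"jaw":0,"tx":0,"ty":0,"tz":0,"rx":0,"ry":0,"rz":0}]'
python3 - <<'E'
from rig import r
import cv2
cv2.imwrite("pics/w4.png",r.snapshot("wrist")[:,:,::-1])
E
```

```text
t: 6.75
tcp_pos: [622.0, -193.2, 114.6]
ee_rot: [[0.701, 0.012, 0.713], [-0.003, -1.0, 0.02], [0.713, -0.016, -0.701]]
contact_force: [0.1, 0.4, 0.3]
grip_width: -0.0
gripper_force: 0.0
```

View pics/w4.png

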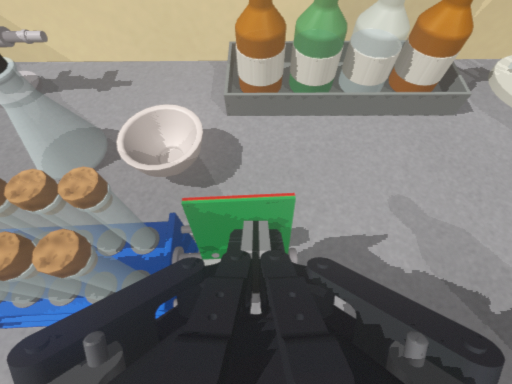

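The green face now faces the robot, at columns 183-295, rows 195-258, and the flag is just past upright. Now I push it forward and down.

```bash
python3 -m pendant '[{"jaw":0,"tx":0.3,"ty":0,"tz":-0.05,"rx":0,"ry":0,"rz":0},{"jaw":0,"tx":0.3,"ty":0,"tz":-0.1,"rx":0,"ry":0,"rz":0},{"jaw":0,"tx":0.25,"ty":0,"tz":-0.2,"rx":0,"ry":0,"rz":0},{"jaw":0,"tx":0.15,"ty":0,"tz":-0.2,"rx":0,"ry":0,"rz":0},{"jaw":0,"tx":0,"ty":0,"tz":0,"rx":0,"ry":0,"rz":0}]'
python3 - <<'E'
from rig import r
import cv2
cv2.imwrite("pics/w5.png",r.snapshot("wrist")[:,:,::-1])
E
```

```text
t: 7.3
tcp_pos: [671.9, -193.4, 86.0]
ee_rot: [[0.702, 0.012, 0.712], [-0.004, -1.0, 0.02], [0.712, -0.017, -0.702]]
contact_force: [-0.5, -0.5, -0.2]
grip_width: 0.002
gripper_force: 0.0
```

View pics/w5.png

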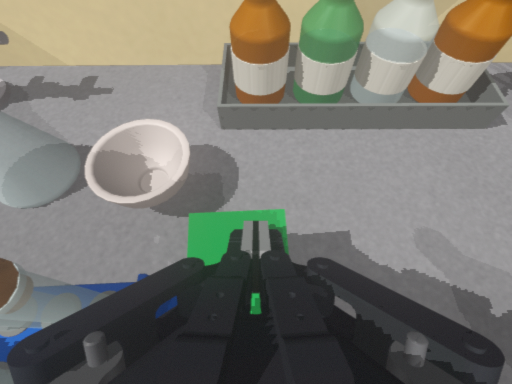

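The green face is up at rows 210-265 and nearly level, with about 6 mm left. I press down in small steps.

```bash
for i in 1; do python3 -m pendant '[{"jaw":0,"tx":0,"ty":0,"tz":-0.06,"rx":0,"ry":0,"rz":0},{"jaw":0,"tx":0,"ty":0,"tz":-0.04,"rx":0,"ry":0,"rz":0},{"jaw":0,"tx":0,"ty":0,"tz":0,"rx":0,"ry":0,"rz":0}]'; done; echo; python3 -m pendant '[{"jaw":0,"tx":0,"ty":0,"tz":-0.03,"rx":0,"ry":0,"rz":0},{"jaw":0,"tx":0,"ty":0,"tz":0,"rx":0,"ry":0,"rz":0}]'
```

```text
t: 7.65
tcp_pos: [671.7, -193.4, 83.2]
ee_rot: [[0.7, 0.012, 0.714], [-0.003, -1.0, 0.019], [0.714, -0.016, -0.7]]
contact_force: [0.6, 0.3, 0.3]
grip_width: 0.001
gripper_force: 0.0

t: 7.85
tcp_pos: [671.9, -193.3, 81.6]
ee_rot: [[0.7, 0.012, 0.714], [-0.003, -1.0, 0.02], [0.714, -0.016, -0.7]]
contact_force: [-0.1, -1.0, 0.5]
grip_width: -0.002
gripper_force: 0.1
```

```bash
python3 -m pendant '[{"jaw":0,"tx":0,"ty":0,"tz":-0.03,"rx":0,"ry":0,"rz":0},{"jaw":0,"tx":0,"ty":0,"tz":0,"rx":0,"ry":0,"rz":0}]'; echo; python3 -m pendant '[{"jaw":0,"tx":0,"ty":0,"tz":-0.02,"rx":0,"ry":0,"rz":0},{"jaw":0,"tx":0,"ty":0,"tz":0,"rx":0,"ry":0,"rz":0}]'
```

```text
t: 8.05
tcp_pos: [671.9, -193.3, 79.8]
ee_rot: [[0.7, 0.012, 0.714], [-0.003, -1.0, 0.02], [0.714, -0.016, -0.7]]
contact_force: [0.4, 0.4, 0.5]
grip_width: 0.001
gripper_force: 0.1

t: 8.25
tcp_pos: [671.9, -193.3, 78.7]
ee_rot: [[0.701, 0.012, 0.714], [-0.003, -1.0, 0.02], [0.714, -0.016, -0.7]]
contact_force: [0.5, -0.5, 1.1]
grip_width: 0.005
gripper_force: 0.1
```

```bash
python3 -m pendant '[{"jaw":0,"tx":0,"ty":0,"tz":-0.02,"rx":0,"ry":0,"rz":0},{"jaw":0,"tx":0,"ty":0,"tz":0,"rx":0,"ry":0,"rz":0}]'; echo; python3 -m pendant '[{"jaw":0,"tx":0,"ty":0,"tz":-0.02,"rx":0,"ry":0,"rz":0},{"jaw":0,"tx":0,"ty":0,"tz":0,"rx":0,"ry":0,"rz":0}]'
python3 - <<'E'
from rig import r
import cv2,numpy as np
cv2.imwrite("pics/w6.png",r.snapshot("wrist")[:,:,::-1]);r.snapshot("side");r.snapshot("top")
for c in("side","top","wrist"):
  for n in("flag_blue_hinge","flag_blue_edge"):
    print(c,n,[(np.round(d["centre"]).tolist(),round(d["conf"],2)) for d in r.pinpoint(n,c)[:2]])
E
```

```text
t: 8.45
tcp_pos: [672.0, -193.3, 77.9]
ee_rot: [[0.7, 0.012, 0.714], [-0.003, -1.0, 0.02], [0.714, -0.016, -0.7]]
contact_force: [-0.4, -0.9, 1.9]
grip_width: -0.002
gripper_force: 0.5

t: 8.65
tcp_pos: [672.4, -193.3, 77.7]
ee_rot: [[0.699, 0.012, 0.715], [-0.002, -1.0, 0.02], [0.715, -0.015, -0.699]]
contact_force: [-0.2, 1.2, 4.3]
grip_width: 0.001
gripper_force: 2.1
side flag_blue_hinge [([621.0, -184.0, 72.0], 0.9)]
side flag_blue_edge [([693.0, -179.0, 68.0], 0.47)]
top flag_blue_hinge [([625.0, -181.0, 66.0], 0.69)]
top flag_blue_edge [([687.0, -177.0, 72.0], 0.56)]
wrist flag_blue_hinge []
wrist flag_blue_edge [([693.0, -183.0, 68.0], 0.57)]
```

The force rose to 4 N with no further travel, and the edge reads about 70 mm high, so the flag is on its stop. I retreat straight up, then back.

```bash
python3 -m pendant '[{"jaw":0,"tx":0,"ty":0,"tz":0.4,"rx":0,"ry":0,"rz":0},{"jaw":0,"tx":-0.2,"ty":0,"tz":0.8,"rx":0,"ry":0,"rz":0},{"jaw":0,"tx":-0.5,"ty":0,"tz":0.8,"rx":0,"ry":0,"rz":0},{"jaw":0,"tx":-0.8,"ty":0,"tz":0.4,"rx":0,"ry":0,"rz":0},{"jaw":0,"tx":-0.8,"ty":0,"tz":0.2,"rx":0,"ry":0,"rz":0},{"jaw":0,"tx":-0.5,"ty":0,"tz":0,"rx":0,"ry":0,"rz":0},{"jaw":0,"tx":0,"ty":0,"tz":0,"rx":0,"ry":0,"rz":0},{"jaw":0,"tx":0,"ty":0,"tz":0,"rx":0,"ry":0,"rz":0}]'
python3 - <<'E'
from rig import r
import cv2,numpy as np
cv2.imwrite("pics/w7.png",r.snapshot("wrist")[:,:,::-1]);r.snapshot("side");r.snapshot("top")
for c in("side","top","wrist"):
  for n in("flag_blue_hinge","flag_blue_edge","rack_blue"):
    print(c,n,[(np.round(d["centre"]).tolist(),round(d["conf"],2)) for d in r.pinpoint(n,c)[:2]])
E
```

```text
t: 9.9
tcp_pos: [531.2, -193.4, 206.3]
ee_rot: [[0.701, 0.012, 0.713], [-0.003, -1.0, 0.02], [0.713, -0.016, -0.701]]
contact_force: [1.1, -0.4, 0.1]
grip_width: -0.001
gripper_force: 0.0
side flag_blue_hinge [([621.0, -183.0, 73.0], 0.76)]
side flag_blue_edge [([691.0, -177.0, 68.0], 0.88)]
side rack_blue [([610.0, -51.0, -0.0], 0.72)]
top flag_blue_hinge [([625.0, -183.0, 72.0], 0.76)]
top flag_blue_edge [([689.0, -175.0, 72.0], 0.75), ([602.0, 158.0, 70.0], 0.33)]
top rack_blue [([612.0, -51.0, -2.0], 0.88)]
wrist flag_blue_hinge []
wrist flag_blue_edge [([691.0, -183.0, 70.0], 0.76)]
wrist rack_blue [([614.0, -53.0, 4.0], 0.72), ([564.0, -448.0, -3.0], 0.22)]
```

View pics/w7.png

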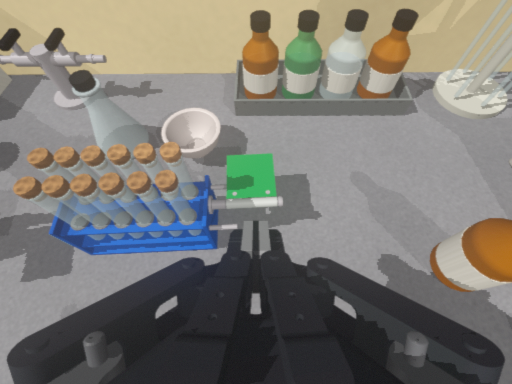

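The flag lies flat on the far side with its green face up, at columns 227-275, rows 155-198. The blue rack hasn't shifted and the hand is clear.

```bash
python3 -c "
from rig import r
print(r.close_job())"
```

```text
the job is handed in; nothing more can be done
None
```

The blue rack's flag is flipped flat on the far side with its green face up, the hand is clear, and the job was handed in at about 10 s; the blue rack measured unmoved, and I didn't re-measure the white rack or the bystanders, which the arm never went near.

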